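# Pump the bundling clamp snug on three soap cartons and hold

## Robot

A 6-joint arm with a two-finger parallel gripper is mounted at the origin on the work surface. World frame = base frame: x ahead of the robot, y to its left, z up, the work surface at z = 0. Lengths are in mm, angles in rad, forces in N, time in s.
With the tool pointing down it reaches from about 300 to 950 mm from the base axis. Payload 3.1 kg.
Tool frame: the origin (TCP) lies midway between the tips of the shut fingers; the grasp point (between the pads) lies 19 mm behind it (grip_depth is the distance from the TCP to the grasp point, in mm); x points along the fingers, y is the direction in which the jaws open and shut, and the axes are right-handed (so a half turn about x gives the same grasp; the last joint's range is limited). The gripper opens to 85 mm and grips with 20 to 120 N. Pads are 22 mm wide; open, the fingers measure 114 mm over their backs; the gripper's body (76 mm by 85 mm) begins 54 mm behind the grasp point. The pads swing forward as they close: fully open they stand 13 mm farther back than shut.
Start: joints at [1.261, 0.308, 1.634, -0, 1.2, -0.07], TCP at [148.469, 607.115, 231.272] pointing down, gripper open.
Joint ranges: [-3.06, 3.06], [-0.79, 1.96], [0.05, 2.63], [-1.19, 4.34], [0.05, 2.64], [-2.94, 2.94]. Speed limits (rad/s): [2.79, 2.79, 3.14, 3.14, 3.14, 3.14].

## Interface

Orientations are given as a 3x3 rotation matrix whose columns are the frame's x, y, z axes.
In Python, from workcell import state, capture, job_done, grip_depth gives the robot as it stands.
- The arm moves only by the tool drive_tool, never from a script. Its argument "rows" is a list of rows, each an object of numbers: "rx", "ry", "rz": the turn, a rotation vector about the tool's x, y, z in rad; "tx", "ty", "tz": the shift along the tool's x, y, z in cm; "gripper": the opening in per cent of the stroke, from 0 (shut) to 100 (fully open). A call has 1 to 5 rows; each row shifts and turns the commanded pose from where the row before left it, along the tool's axes as they then stand; what a row does not reach is not made up. A row lasts 1/8 s, in which the tool goes at most 62.5 mm and 10.7 degrees, less where a joint would pass 70% of its speed; a pose out of reach is approached as far as the arm can. A call with a gripper value outside its range is refused whole. The fingers move at their own pace and stop on an object; "grip_force" is the grip in N (left out, the last holds). Time passes only in rows, so rows that do not move let the fingers close. It gives the time, the measured TCP pose, the force and the opening at its end, in the units of the state.
- state(): the state, without advancing time (a new reading comes with each control period).
- capture(name): name is "scene" or "top"; returns a dict with "image" (420x560x3 uint8, red, green, blue), "K" (3x3 intrinsics, pixels), "dist" ([k1, k2, p1, p2, k3] as OpenCV has them; the pictures are not rectified), "world_from_camera" (4x4, takes a point from camera to world coordinates). Camera axes: x right, y up, looking along -z (the intrinsics and any distortion apply to the point x, -y, -z); pixel columns grow to the right and rows downward; lengths in mm; the calibration is good to about 2 mm. A picture is of the moment at which its call begins. There is no depth.
- job_done(): hands the job in, once; it reports no verdict.
The state is a dict: "clock": time; "joint_pos": joint angles; "joint_vel": joint speeds; "joint_torque": joint torques, N m; "tcp_pos": TCP position; "ee_rot": TCP orientation; "ft_force": force on the tool from outside, world axes, zero at the start; "ft_torque": the same for the moment, N m; "gripper_width": opening from 0.0 (shut) to 1.0 (fully open).
Only numpy, scipy, OpenCV 4.12 (cv2) and the standard library are available. Lean on these libraries where they do the work, as an engineer would, in place of code of your own. Each camera call takes 0.05 s, during which the arm holds its last target.

## Task

Turn the bundling clamp's selector knob so that its pointer is on the white index mark, then pump the trigger until the jaw's pad presses the three soap cartons together against the end stop. Stop when the pad's springs are clearly pushed in, but never more than two thirds of their travel, or the cartons are crushed. Move the jaw with the trigger only, leave the other things on the counter alone, and finish while still holding the trigger squeezed, so that the shopkeeper can tape the bundle.

Things in the scene. Friction and masses are not known exactly. Their poses are not given: they have to be found in the camera images.
- clamp: Bundling clamp fixed to the counter; origin at counter level below squeeze_point. z up, +y is the clamping direction, x across. Along y: selector knob at -128 mm, handles at 0, toothed bar with jaw, row of boxes, end stop at 275 mm. Plywood bed 130 mm wide, 12 mm thick. Grey housing under the handles and knob, roof 58 mm (61 mm round the handles) above the counter: keep fingertips higher.
- squeeze_point (a point): Place to pinch the two black upright handles from above, 105 mm above the counter, midway between them when squeezed together. Axes as the clamp's. Fixed handle: plate 26 mm wide (x), faces at y = +2 and +14 mm, top 118 mm above the counter. The trigger lever stands on its -y side.
- trigger_grip (a point): Middle of the trigger lever at pinching height, moving with it, 75 mm from its hinge. Lever 26 mm wide, 12 mm thick. Free, it leans to -y: outer face about 29 mm to -y of squeeze_point, and 32 mm at its top (118 mm above the counter). Squeezed fully it is upright, faces at y = -2 and -14 mm. The pair of handles is then 28 mm thick; free about 43 mm.
- trigger (a joint): 0 free (sprung back), 0.20 rad squeezed to its stop: 15 mm of travel at pinching height, up to 17 N; harder on the stop does no harm. With the selector on its mark each full squeeze moves the bar one tooth, 9 mm (the first may be less); the first quarter of a squeeze is idle. Let it back below 0.03 rad to take the next tooth; the bar stays where it is (8 N friction).
- selector_grip (a point): Middle of the grip bar of the selector knob, on its turning axis, 87 mm above the counter. Grip bar 44 mm long (this point's x), 14 mm thick (y), 69 to 101 mm above the counter, on a round disc 54 mm across. This point's -x is the pointer end: a nose at the disc's edge and a white line on top.
- selector (a joint): Angle of the selector: 0 with its pointer on the index mark, growing counter-clockwise seen from above. Starts at 0.8 to 1.3, so turn it clockwise; range -0.25 to 1.45. Stiff (0.04 N m), stays put. Within 0.15 rad of the mark the pawl bites; more than 0.6 off, the trigger pumps idly.
- index_mark (a point): Short raised white rib on the housing roof beside the selector, on the clamp's -x side: the index mark.
- pad_face (a point): Centre of the face of the rubber pad on the jaw (66 mm wide, 44 mm tall, 40 mm above the counter), looking to the clamp's +y. The pad stands on two springs in front of the dark steel jaw block.
- pad (a joint): How far the pad is pushed back on its springs: 0 free, 0.024 m at most; 0.4 N per mm, so it shows the squeeze on the boxes. 9 mm more for each tooth once the row is tight; pushing the loose boxes along gives 1 to 5 mm.
- bar (a joint): Travel of the toothed bar with the jaw, in m, towards the end stop; starts between 0 and 0.024, at most 0.07. At 0 the pad's face is 172 mm from the end stop; the three boxes fill 132 mm of that.
- stop_face (a point): Centre of the face of the fixed steel end stop (looks to the clamp's -y), 42 mm above the counter.
- box_a_center (a point): Centre of the soap carton nearest to the pad. Three equal cardboard cartons stand in the bed in a row along the clamp's y, each 80 mm (x) by 44 mm (y) by 60 mm tall, 0.05 to 0.1 kg, on the 12 mm thick bed, with gaps of a few mm between them: box_a, box_b, box_c.
- box_b_center (a point): Centre of the middle carton.
- box_c_center (a point): Centre of the carton nearest to the end stop.
- jar: Bystander to be left alone: screw-lid glass jar, 84 mm across, 110 mm tall; origin at the centre of its underside.
- can_1: Bystander to be left alone: plain drinks can, 66 mm across, 115 mm tall; origin at the centre of its underside.
- can_2: Bystander to be left alone: another plain drinks can, 66 x 115 mm; origin at the centre of its underside.
- tape_roll: Bystander to be left alone: clear ring of sticky tape lying flat, 90 mm across, 24 mm tall; origin at the centre of its underside.
- coin_bowl: Bystander to be left alone: white bowl, 100 mm across, 40 mm tall; origin at the centre of its underside.
- calculator: Bystander to be left alone: pocket calculator lying flat, 150 x 90 x 22 mm; origin at the centre of its underside.
- spare_box: Bystander to be left alone: one more soap carton like those in the bed (80 x 44 x 60 mm), standing on the counter; not part of the bundle; origin at the centre of its underside.
Mind the look-alikes: they are no part of the job. What is shaped like the part that bears box_b_center but green, orange or red is not meant.

How it is judged:
By the outcome, as a careful person would: the job done as asked, in the order asked, and still so for the second after the job is handed in, while the arm keeps its last pose, push and grip.
It also fails if it takes over 67 s, if anything falls off the work surface, if the arm or the gripper's body presses on something with over 40 N, if the wrist force passes 120 N, or if a joint passes its speed limit or range.

## Working session

There is one attempt and no reset: what is moved stays moved. The work goes in short steps, Python scripts to look and compute and a tool call to move; the robot and the scene stay as the last step left them, time stands still between calls to the robot, and variables do not carry over. Pictures are saved under pics/ and viewed, and the job is handed in when it is done.

Besides the shell and the picture viewer there is one more tool, called by a JSON object that holds its "method" and its "body", one argument or row to a line. drive_tool: Moves the arm, as the interface text tells. Its arguments: {"type":"object","properties":{"rows":{"type":"array","items":{"type":"object","properties":{"rx":{"type":"number"},"ry":{"type":"number"},"rz":{"type":"number"},"tx":{"type":"number"},"ty":{"type":"number"},"tz":{"type":"number"},"gripper":{"type":"number"}}}},"grip_force":{"type":"number"}},"required":["rows"]}

```bash
mkdir -p pics; ls; cat > h.py <<'E'
import numpy as np, cv2, json
from workcell import state, capture, job_done, grip_depth
def cap(n,f):
    c=capture(n); cv2.imwrite(f'pics/{f}.png',c['image'][:,:,::-1])
    np.savez(f'pics/{f}.npz',K=c['K'],dist=c['dist'],T=c['world_from_camera'],image=c['image']); return c
def load(f): return np.load(f'pics/{f}.npz')
def ray(c,uv):
    p=cv2.undistortPoints(np.array([[uv]],float),np.array(c['K'],float),np.array(c['dist'],float))[0,0]
    T=np.array(c['T']); d=T[:3,:3]@np.array([p[0],-p[1],-1]); return T[:3,3],d
def atz(c,uv,z):
    o,d=ray(c,uv); return o+d*(z-o[2])/d[2]
def proj(c,P):
    T=np.array(c['T']); P=np.atleast_2d(P); q=(P-T[:3,3])@T[:3,:3]; q=q*[1,-1,-1]
    return cv2.projectPoints(q,np.zeros(3),np.zeros(3),np.array(c['K'],float),np.array(c['dist'],float))[0][:,0]
def crop(f,u0,v0,u1,v1,s,out):
    im=cv2.imread(f'pics/{f}.png')[v0:v1,u0:u1]
    cv2.imwrite(f'pics/{out}.png',cv2.resize(im,None,fx=s,fy=s,interpolation=cv2.INTER_CUBIC))
E
python3 - <<'E'
from h import *
for n in('scene','top'):
    c=cap(n,n+'0'); print(n,np.round(c['world_from_camera'],3).tolist(),np.round(c['K'],1).tolist(),c['dist'])
s=state(); print(s,grip_depth)
E
```

```text
pics
scene [[-0.38, -0.679, 0.628, 1318.452], [0.925, -0.286, 0.251, 358.492], [0.009, 0.677, 0.736, 1052.11], [0.0, 0.0, 0.0, 1.0]] [[419.9, 0.0, 282.6], [0.0, 419.9, 214.2], [0.0, 0.0, 1.0]] [-0.03208471  0.          0.          0.          0.        ]
top [[-0.023, 0.993, -0.112, 387.705], [-0.999, -0.021, 0.026, 33.188], [0.024, 0.112, 0.993, 1133.107], [0.0, 0.0, 0.0, 1.0]] [[415.6, 0.0, 282.2], [0.0, 415.6, 214.4], [0.0, 0.0, 1.0]] [-0.05855788  0.          0.          0.          0.        ]
{'clock': 0.1, 'joint_pos': array([ 1.26128799e+00,  3.08939205e-01,  1.63508630e+00, -5.17163945e-06,
        1.19969213e+00, -6.96763854e-02]), 'joint_vel': array([ 0.00096524,  0.0003038 , -0.00255166,  0.00047881,  0.00101039,
        0.00080286]), 'joint_torque': array([-2.54441566e-04, -4.16407943e+01, -2.77645880e+01, -5.29477074e-05,
        3.98068150e-03,  1.09120640e-05]), 'tcp_pos': array([148.24414107, 606.3834394 , 230.13578453]), 'ee_rot': array([[-6.42657679e-04,  2.37536887e-01,  9.71378306e-01],
       [-2.02547565e-03,  9.71376205e-01, -2.37537714e-01],
       [-9.99997742e-01, -2.12015854e-03, -1.43137197e-04]]), 'ft_force': array([-0.13764023, -0.12655436, -0.35196446]), 'ft_torque': array([-0.02912071,  0.00352292,  0.0666006 ]), 'gripper_width': 0.9978288306718981} 18.700000000000003
```

View pics/scene0.png

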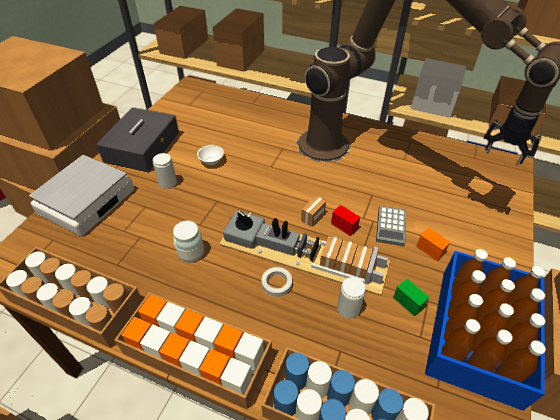

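View pics/top0.png

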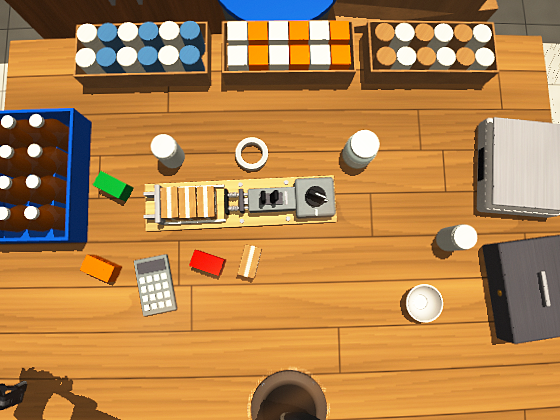

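```bash
python3 - <<'E'
from h import *
crop('top0',135,165,345,240,3.8,'topc'); crop('scene0',205,190,405,300,4,'scenec')
E
```

```text
(no output)
```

View pics/topc.png

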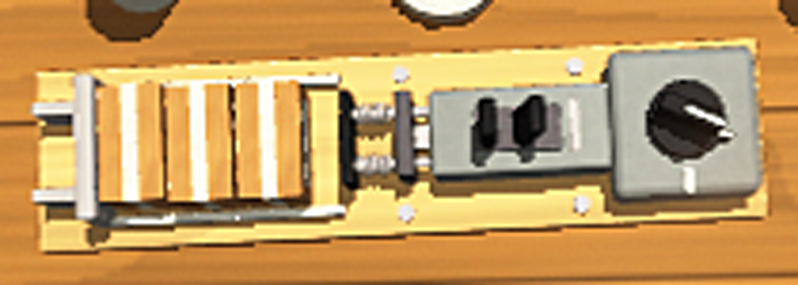

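View pics/scenec.png

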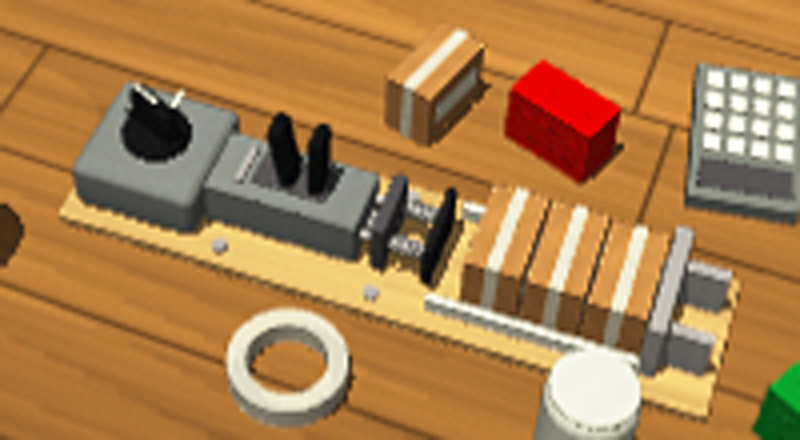

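```bash
python3 - <<'E'
from h import *
c=load('top0'); s=load('scene0')
t=lambda u,v:(135+u/3.8-.37,165+v/3.8-.37)
q=lambda u,v:(205+u/4-.37,190+v/4-.37)
for n,p in dict(TL=(38,72),TR=(755,38),BR=(768,213),BL=(42,250)).items(): print(n,atz(c,t(*p),12).round(1))
print('knob disc z69',atz(c,t(686,120),69).round(1),'barend-top z101',atz(c,t(658,103),101).round(1), 'line tip',atz(c,t(729,132),85))
print('index',atz(c,t(690,181),60).round(1),atz(s,q(178,98),60).round(1))
print('fixed top 118',atz(c,t(486,108),118).round(1),'lever top',atz(c,t(530,110),118).round(1))
print('scene fixed top',atz(s,q(320,130),118).round(1),'lever',atz(s,q(284,119),118).round(1))
print('stop',atz(c,t(86,80),75).round(1),atz(c,t(88,215),75).round(1))
E
python3 - <<'E'
import sys; sys.path.insert(0,'.')
import os; os.chdir('.')
from h import *
crop('top0',215,170,345,220,6,'topk'); crop('scene0',215,200,315,275,8,'scenek')
E
```

```text
TL [606.5 378.   12. ]
TR [ 621.3 -139.8   12. ]
BR [ 493.6 -144.4   12. ]
BL [478.  373.3  12. ]
knob disc z69 [553.2 -81.5  69. ] barend-top z101 [560.  -59.8 101. ] line tip [ 541.96696214 -108.53791759   85.        ]
index [512.2 -83.9  60. ] [513.  -78.9  60. ]
fixed top 118 [556.   53.8 118. ] lever top [554.1  25.3 118. ]
scene fixed top [548.4  57.7 118. ] lever [548.6  28.8 118. ]
stop [587.9 325.8  75. ] [495.8 323.4  75. ]
```

View pics/topk.png

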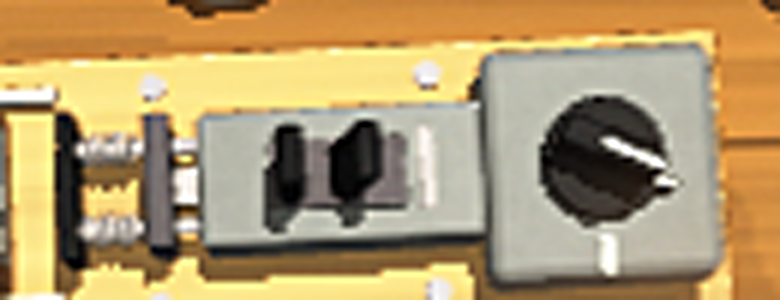

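View pics/scenek.png

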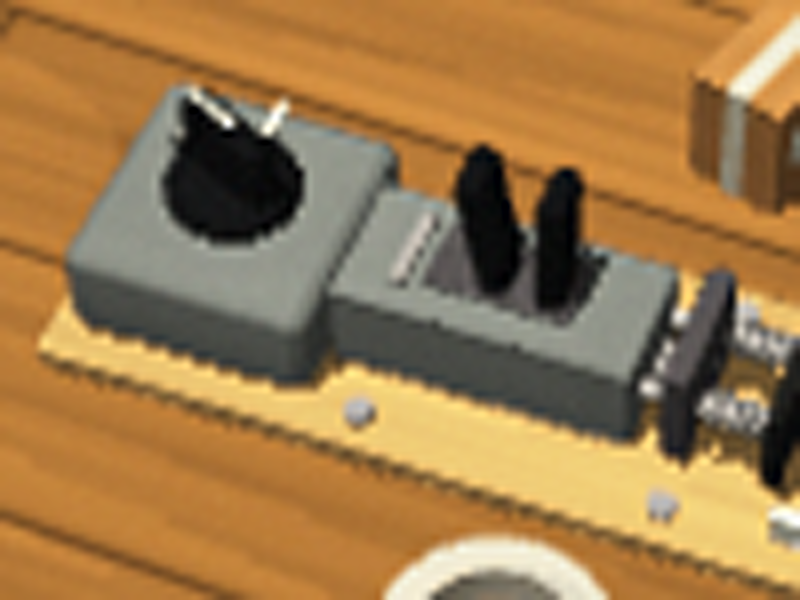

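```bash
cat >> h.py <<'E'
def W(O,yaw,P):
    P=np.atleast_2d(P).astype(float); c,s=np.cos(yaw),np.sin(yaw)
    return np.c_[O[0]+c*P[:,0]-s*P[:,1],O[1]+s*P[:,0]+c*P[:,1],P[:,2]]
def boxp(x0,x1,y0,y1,z): return [(x0,y0,z),(x1,y0,z),(x1,y1,z),(x0,y1,z)]
def overlay(f,O,yaw,sel,win,s,out,trig=0.0,pad=None):
    c=load(f); u0,v0,u1,v1=win
    im=cv2.resize(cv2.imread(f'pics/{f}.png')[v0:v1,u0:u1],None,fx=s,fy=s,interpolation=cv2.INTER_CUBIC)
    def poly(P,col):
        p=(proj(c,W(O,yaw,P))-[u0,v0]+.5)*s
        cv2.polylines(im,[np.round(p*8).astype(int)],True,col,1,cv2.LINE_AA,3)
    poly(boxp(-65,65,-190,330,12),(255,255,0))
    poly(boxp(-13,13,2,14,118),(0,0,255))
    a=.2-trig; top=-2-(118-30)*np.tan(a)
    poly(boxp(-13,13,-32 if trig==0 else top-12,(-20 if trig==0 else top),118),(0,255,0))
    th=np.linspace(0,2*np.pi,40)
    poly(np.c_[27*np.cos(th),-128+27*np.sin(th),69+0*th],(255,0,255))
    R=np.array([[np.cos(sel),-np.sin(sel)],[np.sin(sel),np.cos(sel)]])
    b=np.array([(-22,-7),(22,-7),(22,7),(-22,7)])@R.T
    poly(np.c_[b[:,0],b[:,1]-128,[101]*4],(0,255,255))
    poly(boxp(-40,40,275,275.01,72),(255,0,0))
    if pad is not None: poly([(-33,pad,18),(33,pad,18),(33,pad,62),(-33,pad,62)],(0,0,255))
    cv2.imwrite(f'pics/{out}.png',im)
E
python3 - <<'E'
from h import *
O=(551.8,46.7); 
overlay('top0',O,.0295,1.05,(205,165,345,235),5.5,'ot')
overlay('scene0',O,.0295,1.05,(210,195,320,275),7,'os')
E
```

```text
(no output)
```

View pics/ot.png

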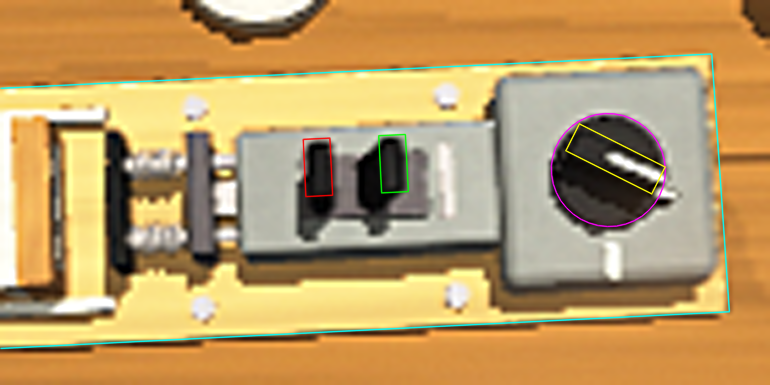

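View pics/os.png

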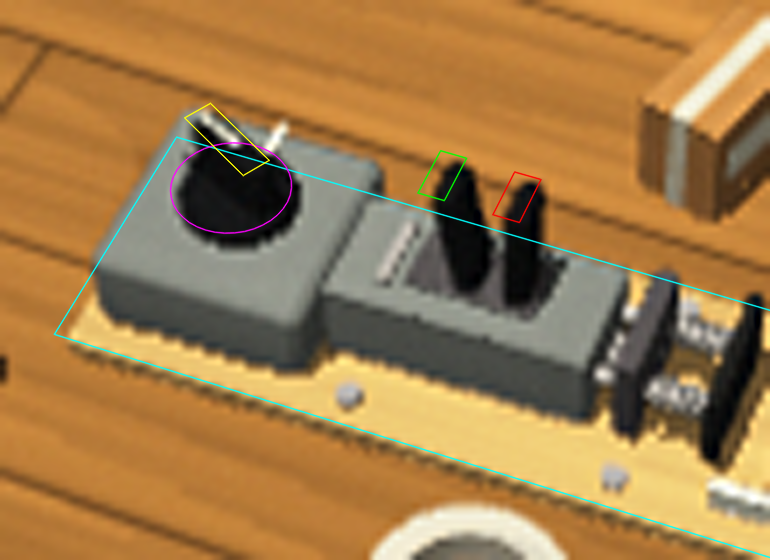

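{"method": "drive_tool", "body": {
  "rows": [
    {"rx":-0.18,"gripper":60},
    {"rx":-0.18},
    {"rx":-0.18},
    {"rx":-0.18},
    {"rx":-0.18}
  ]
}}

```text
invalid input at $.rows[0]: expected keys rx, ry, rz, tx, ty, tz, gripper
```

{"method": "drive_tool", "body": {
  "rows": [
    {"rx":-0.18},
    {"rx":-0.18},
    {"rx":-0.09},
    {}
  ]
}}

```text
invalid input at $.rows[0]: expected keys rx, ry, rz, tx, ty, tz, gripper
```

```bash
cat >> h.py <<'E'
def go(P,ang=None):
    s=state(); R=np.array(s['ee_rot']); d=R.T@(np.array(P)-s['tcp_pos'])/10
    y=R[:,1]; a=np.degrees(np.arctan2(y[1],y[0]))
    print('t',round(s['clock'],2),'tcp',np.round(s['tcp_pos'],1),'yang',round(a,1),'xz',np.round(R[:,0],3),'need cm',d.round(2),'rx',None if ang is None else round(-np.radians(ang-a),3),'ft',np.round(s['ft_force'],1),'w',round(s['gripper_width']*85,1))
    return d
E
python3 - <<'E'
from h import *
go((555.6,-81.3,200),153.6); print(state()['joint_pos'].round(2))
c=load('top0'); print('jar',atz(c,(363,142),110).round(0),'can',atz(c,(164,145),115).round(0))
E
```

```text
t 0.1 tcp [148.2 606.4 230.1] yang 76.3 xz [-0.001 -0.002 -1.   ] need cm [  3.13 -57.12  55.91] rx -1.35 ft [-0.1 -0.1 -0.4] w 84.8
[ 1.26  0.31  1.64 -0.    1.2  -0.07]
jar [ 684. -204.  110.] can [684. 299. 115.]
```

{"method": "drive_tool", "body": {
  "rows": [
    {"rx":0,"ry":0,"rz":0,"tx":0,"ty":-3.8,"tz":3.7,"gripper":60},
    {"rx":0,"ry":0,"rz":0,"tx":0,"ty":-3.8,"tz":3.7,"gripper":60},
    {"rx":0,"ry":0,"rz":0,"tx":0,"ty":-3.8,"tz":3.7,"gripper":60},
    {"rx":0,"ry":0,"rz":0,"tx":0,"ty":-3.8,"tz":3.7,"gripper":60},
    {"rx":0,"ry":0,"rz":0,"tx":0,"ty":-3.8,"tz":3.7,"gripper":60}
  ]
}}

```text
clock: 0.72
tcp_pos: [283.4, 376.9, 230.9]
ee_rot: [[-0.0, 0.237, 0.971], [-0.0, 0.971, -0.237], [-1.0, -0.0, 0.0]]
ft_force: [1.2, -0.2, 0.9]
gripper_width: 0.602
```

{"method": "drive_tool", "body": {
  "rows": [
    {"rx":0,"ry":0,"rz":0,"tx":0,"ty":-3.8,"tz":3.7,"gripper":60},
    {"rx":0,"ry":0,"rz":0,"tx":0,"ty":-3.8,"tz":3.7,"gripper":60},
    {"rx":0,"ry":0,"rz":0,"tx":0,"ty":-3.8,"tz":3.7,"gripper":60},
    {"rx":0,"ry":0,"rz":0,"tx":0,"ty":-3.8,"tz":3.7,"gripper":60},
    {"rx":0,"ry":0,"rz":0,"tx":0,"ty":-3.8,"tz":3.7,"gripper":60}
  ]
}}

```text
clock: 1.35
tcp_pos: [418.0, 148.5, 231.1]
ee_rot: [[-0.0, 0.238, 0.971], [0.0, 0.971, -0.238], [-1.0, 0.0, -0.0]]
ft_force: [0.6, -0.2, 0.9]
gripper_width: 0.601
```

{"method": "drive_tool", "body": {
  "rows": [
    {"rx":-0.18,"ry":0,"rz":0,"tx":0,"ty":0,"tz":0,"gripper":60},
    {"rx":-0.18,"ry":0,"rz":0,"tx":0,"ty":0,"tz":0,"gripper":60},
    {"rx":-0.18,"ry":0,"rz":0,"tx":0,"ty":0,"tz":0,"gripper":60},
    {"rx":-0.18,"ry":0,"rz":0,"tx":0,"ty":0,"tz":0,"gripper":60},
    {"rx":-0.18,"ry":0,"rz":0,"tx":0,"ty":0,"tz":0,"gripper":60}
  ]
}}

```text
clock: 1.98
tcp_pos: [417.2, 150.0, 230.8]
ee_rot: [[-0.001, -0.618, 0.786], [-0.0, 0.786, 0.618], [-1.0, 0.0, -0.001]]
ft_force: [-0.1, -0.4, -0.2]
gripper_width: 0.602
```

{"method": "drive_tool", "body": {
  "rows": [
    {"rx":-0.18,"ry":0,"rz":0,"tx":0,"ty":0,"tz":0,"gripper":60},
    {"rx":-0.18,"ry":0,"rz":0,"tx":0,"ty":0,"tz":0,"gripper":60},
    {"rx":-0.09,"ry":0,"rz":0,"tx":0,"ty":0,"tz":0,"gripper":60},
    {"rx":0,"ry":0,"rz":0,"tx":0,"ty":0,"tz":0,"gripper":60}
  ]
}}

```text
clock: 2.48
tcp_pos: [417.3, 150.0, 230.9]
ee_rot: [[-0.001, -0.895, 0.445], [-0.0, 0.445, 0.895], [-1.0, 0.001, -0.001]]
ft_force: [-0.0, -0.3, 0.6]
gripper_width: 0.599
```

```bash
python3 - <<'E'
from h import *
go((555.6,-81.3,200),153.6); print(state()['joint_pos'].round(2))
E
```

```text
t 2.48 tcp [417.3 150.  230.9] yang 153.6 xz [-0.001 -0.    -1.   ] need cm [  3.08 -22.69 -14.55] rx -0.001 ft [-0.  -0.3  0.6] w 51.0
[ 0.25 -0.05  2.04  0.    1.15 -2.43]
```

{"method": "drive_tool", "body": {
  "rows": [
    {"rx":0,"ry":0,"rz":0,"tx":0,"ty":-4.5,"tz":-2.9,"gripper":60},
    {"rx":0,"ry":0,"rz":0,"tx":0,"ty":-4.5,"tz":-2.9,"gripper":60},
    {"rx":0,"ry":0,"rz":0,"tx":1,"ty":-4.5,"tz":-2.9,"gripper":60},
    {"rx":0,"ry":0,"rz":0,"tx":2,"ty":-4.5,"tz":-2.9,"gripper":60},
    {"rx":0,"ry":0,"rz":0,"tx":3,"ty":-4.5,"tz":-2.9,"gripper":60}
  ]
}}

```text
clock: 3.1
tcp_pos: [556.5, -81.6, 171.7]
ee_rot: [[0.003, -0.895, 0.446], [-0.0, 0.446, 0.895], [-1.0, -0.003, 0.001]]
ft_force: [-0.0, 1.0, 0.3]
gripper_width: 0.6
```

{"method": "drive_tool", "body": {
  "rows": [
    {"rx":0,"ry":0,"rz":0,"tx":2.5,"ty":0,"tz":0,"gripper":60},
    {"rx":0,"ry":0,"rz":0,"tx":0,"ty":0,"tz":0,"gripper":60},
    {"rx":0,"ry":0,"rz":0,"tx":0,"ty":0,"tz":0,"gripper":60}
  ]
}}

```text
clock: 3.48
tcp_pos: [554.9, -79.5, 146.9]
ee_rot: [[0.001, -0.896, 0.445], [-0.0, 0.445, 0.896], [-1.0, -0.001, 0.0]]
ft_force: [-0.2, 0.3, 0.0]
gripper_width: 0.596
```

```bash
python3 - <<'E'
from h import *
cap('top','top1'); cap('scene','scene1')
go((555.6,-81.3,75),153.6); print(state()['joint_pos'].round(2))
for f in('top1','scene1'):
    s=state(); R=s['ee_rot']; c=load(f)
    P=[s['tcp_pos']+R@np.array(k) for k in ([0,0,0],[-8,34,0],[-8,-34,0])]
    p=proj(c,P); print(f,p.round(1))
crop('top1',240,130,380,240,5.5,'t1'); crop('scene1',180,130,320,260,5,'s1')
E
```

```text
t 3.58 tcp [555.6 -79.3 147.8] yang 153.6 xz [ 0.003 -0.001 -1.   ] need cm [ 7.28 -0.07 -0.18] rx 0.001 ft [-0.7 -0.6  0.7] w 50.9
[-0.22  0.28  1.85  0.    1.   -2.9 ]
top1 [[317.6 190.1]
 [312.  202.3]
 [323.8 176.9]]
scene1 [[241.4 203.9]
 [250.2 196.7]
 [232.  207.4]]
```

View pics/t1.png

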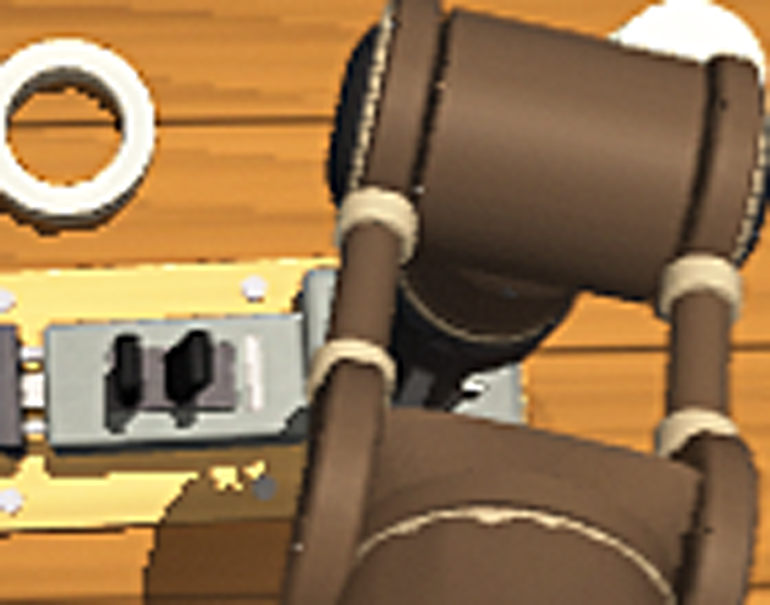

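View pics/s1.png

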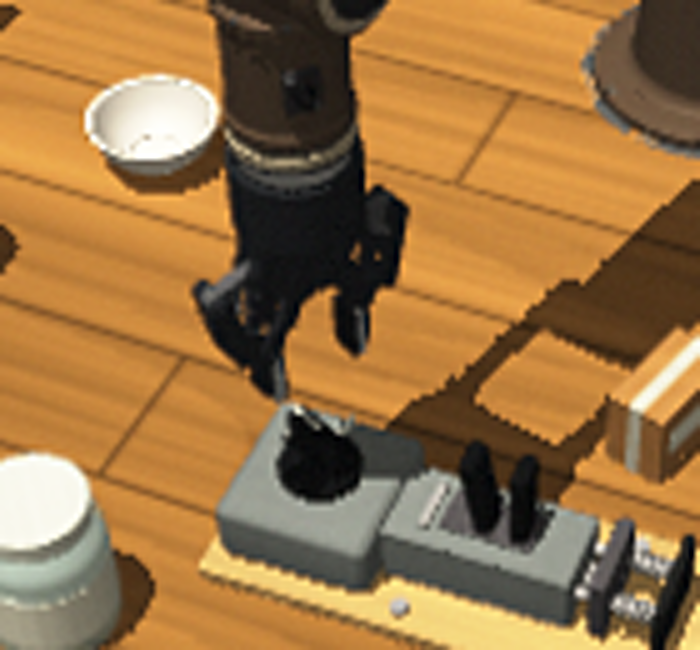

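{"method": "drive_tool", "body": {
  "rows": [
    {"rx":0.05,"ry":0,"rz":0,"tx":1,"ty":-0.1,"tz":-0.2,"gripper":60},
    {"rx":0,"ry":0,"rz":0,"tx":1.5,"ty":0,"tz":0,"gripper":60},
    {"rx":0,"ry":0,"rz":0,"tx":1,"ty":0,"tz":0,"gripper":60},
    {"rx":0,"ry":0,"rz":0,"tx":0,"ty":0,"tz":0,"gripper":60}
  ]
}}

```text
clock: 4.08
tcp_pos: [553.7, -81.6, 110.1]
ee_rot: [[-0.002, -0.873, 0.488], [0.001, 0.488, 0.873], [-1.0, 0.002, -0.001]]
ft_force: [-0.0, -0.4, -0.5]
gripper_width: 0.599
```

```bash
python3 - <<'E'
from h import *
cap('scene','scene2')
go((555.6,-81.3,76),151); print(state()['joint_pos'].round(2))
crop('scene2',200,160,280,245,8,'s2')
E
```

```text
t 4.12 tcp [554.3 -81.8 110.8] yang 150.8 xz [-0.001  0.    -1.   ] need cm [ 3.48 -0.09  0.1 ] rx -0.004 ft [-0.2 -0.6 -0.3] w 50.7
[-0.22  0.33  1.87 -0.    0.94 -2.86]
```

View pics/s2.png

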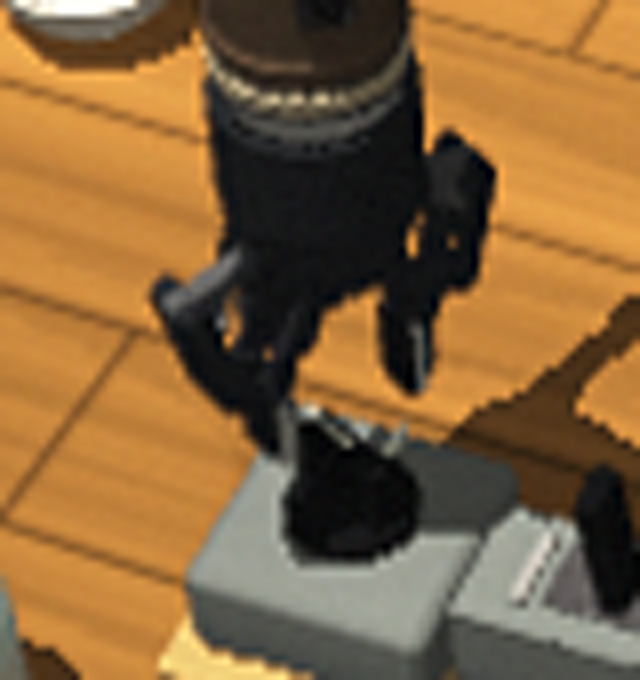

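{"method": "drive_tool", "body": {
  "rows": [
    {"rx":0,"ry":0,"rz":0,"tx":1.5,"ty":-0.1,"tz":0.1,"gripper":60},
    {"rx":0,"ry":0,"rz":0,"tx":1.5,"ty":0,"tz":0,"gripper":60},
    {"rx":0,"ry":0,"rz":0,"tx":0.4,"ty":0,"tz":0,"gripper":60},
    {"rx":0,"ry":0,"rz":0,"tx":0,"ty":0,"tz":0,"gripper":60}
  ]
}}

```text
clock: 4.62
tcp_pos: [555.5, -81.5, 76.4]
ee_rot: [[-0.002, -0.872, 0.489], [0.0, 0.489, 0.872], [-1.0, 0.002, -0.0]]
ft_force: [-0.3, -0.0, 0.5]
gripper_width: 0.598
```

{"method": "drive_tool", "body": {
  "rows": [
    {"rx":0,"ry":0,"rz":0,"tx":0,"ty":0,"tz":0,"gripper":30},
    {"rx":0,"ry":0,"rz":0,"tx":0,"ty":0,"tz":0,"gripper":10},
    {"rx":0,"ry":0,"rz":0,"tx":0,"ty":0,"tz":0,"gripper":5},
    {"rx":0,"ry":0,"rz":0,"tx":0,"ty":0,"tz":0,"gripper":5}
  ],
  "grip_force": 25
}}

```text
clock: 5.12
tcp_pos: [554.9, -80.5, 77.7]
ee_rot: [[-0.003, -0.872, 0.489], [0.002, 0.489, 0.872], [-1.0, 0.003, 0.0]]
ft_force: [-2.7, 4.3, 4.4]
gripper_width: 0.157
```

```bash
python3 - <<'E'
from h import *
cap('scene','scene3')
go((555.6,-81.3,76),151); print(state()['joint_pos'].round(2),state()['ft_torque'].round(2))
crop('scene3',200,160,280,245,8,'s3')
E
```

```text
t 5.17 tcp [554.9 -80.5  77.7] yang 150.7 xz [-0.003  0.002 -1.   ] need cm [ 0.17 -0.1  -0.04] rx -0.005 ft [-2.9  3.5  4.6] w 13.2
[-0.22  0.38  1.89  0.    0.88 -2.85] [ 0.53  0.64 -0.1 ]
```

View pics/s3.png

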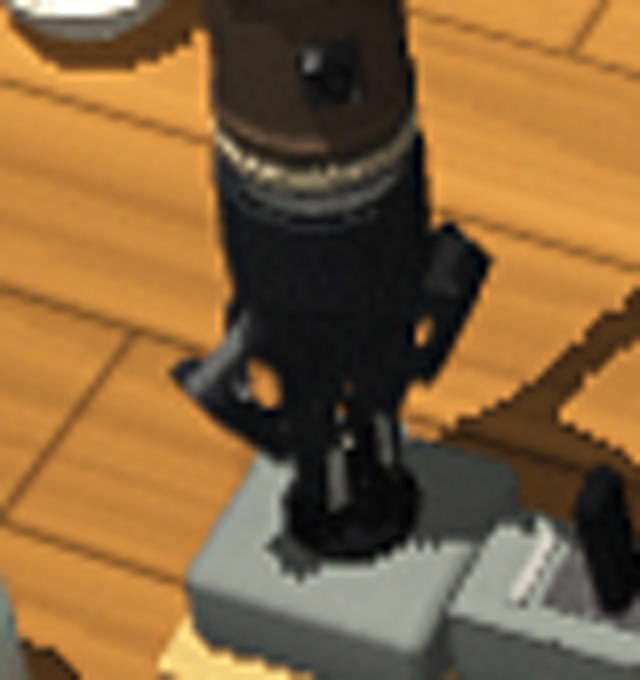

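{"method": "drive_tool", "body": {
  "rows": [
    {"rx":0.17,"ry":0,"rz":0,"tx":0,"ty":0,"tz":0,"gripper":5},
    {"rx":0.17,"ry":0,"rz":0,"tx":0,"ty":0,"tz":0,"gripper":5},
    {"rx":0.17,"ry":0,"rz":0,"tx":0,"ty":0,"tz":0,"gripper":5}
  ]
}}

```text
clock: 5.55
tcp_pos: [554.9, -80.6, 77.8]
ee_rot: [[-0.003, -0.518, 0.855], [0.002, 0.855, 0.518], [-1.0, 0.003, -0.001]]
ft_force: [-2.8, 4.1, 4.9]
gripper_width: 0.157
```

{"method": "drive_tool", "body": {
  "rows": [
    {"rx":0.17,"ry":0,"rz":0,"tx":0,"ty":0,"tz":0,"gripper":5},
    {"rx":0.17,"ry":0,"rz":0,"tx":0,"ty":0,"tz":0,"gripper":5},
    {"rx":0.17,"ry":0,"rz":0,"tx":0,"ty":0,"tz":0,"gripper":5},
    {"rx":0,"ry":0,"rz":0,"tx":0,"ty":0,"tz":0,"gripper":5},
    {"rx":0,"ry":0,"rz":0,"tx":0,"ty":0,"tz":0,"gripper":5}
  ]
}}

```text
clock: 6.18
tcp_pos: [555.0, -80.7, 77.7]
ee_rot: [[-0.003, -0.042, 0.999], [0.002, 0.999, 0.042], [-1.0, 0.002, -0.003]]
ft_force: [-4.7, 3.3, 5.3]
gripper_width: 0.16
```

```bash
python3 - <<'E'
from h import *
go((555.6,-81.3,76),91.7); print(state()['joint_pos'].round(2),state()['ft_torque'].round(2))
E
```

```text
t 6.17 tcp [555.  -80.7  77.7] yang 92.4 xz [-0.003  0.002 -1.   ] need cm [ 0.17 -0.06  0.06] rx 0.013 ft [-4.7  3.3  5.3] w 13.6
[-0.22  0.38  1.89  0.    0.88 -1.84] [ 0.63  0.76 -0.  ]
```

{"method": "drive_tool", "body": {
  "rows": [
    {"rx":0,"ry":0,"rz":0,"tx":0,"ty":0,"tz":0,"gripper":60},
    {"rx":0,"ry":0,"rz":0,"tx":0,"ty":0,"tz":0,"gripper":60},
    {"rx":0,"ry":0,"rz":0,"tx":0,"ty":0,"tz":0,"gripper":60},
    {"rx":0,"ry":0,"rz":0,"tx":-4,"ty":0,"tz":0,"gripper":60},
    {"rx":0,"ry":0,"rz":0,"tx":-5,"ty":0,"tz":0,"gripper":60}
  ]
}}

```text
clock: 6.8
tcp_pos: [554.9, -81.6, 166.6]
ee_rot: [[-0.003, -0.04, 0.999], [0.001, 0.999, 0.04], [-1.0, 0.001, -0.003]]
ft_force: [1.3, 0.7, 0.5]
gripper_width: 0.601
```

{"method": "drive_tool", "body": {
  "rows": [
    {"rx":0,"ry":0,"rz":0,"tx":0,"ty":4.3,"tz":0,"gripper":85},
    {"rx":0,"ry":0,"rz":0,"tx":0,"ty":4.3,"tz":0,"gripper":85},
    {"rx":0,"ry":0,"rz":0,"tx":0,"ty":4.2,"tz":0,"gripper":85},
    {"rx":0,"ry":0,"rz":0,"tx":0,"ty":0,"tz":0,"gripper":85}
  ]
}}

```text
clock: 7.3
tcp_pos: [550.8, 48.5, 167.3]
ee_rot: [[0.0, -0.044, 0.999], [0.0, 0.999, 0.044], [-1.0, 0.0, 0.0]]
ft_force: [-0.3, -0.2, 0.2]
gripper_width: 0.853
```

```bash
python3 - <<'E'
from h import *
cap('scene','scene4'); cap('top','top4')
go((551.8,46.7,86),91.7)
crop('scene4',200,150,320,260,6,'s4');crop('top4',205,150,345,240,5,'t4')
E
```

```text
t 7.4 tcp [551.1  46.2 167.2] yang 92.4 xz [ 0.    -0.001 -1.   ] need cm [8.12 0.05 0.07] rx 0.012 ft [ 0.1 -0.8 -0.4] w 72.4
```

View pics/s4.png

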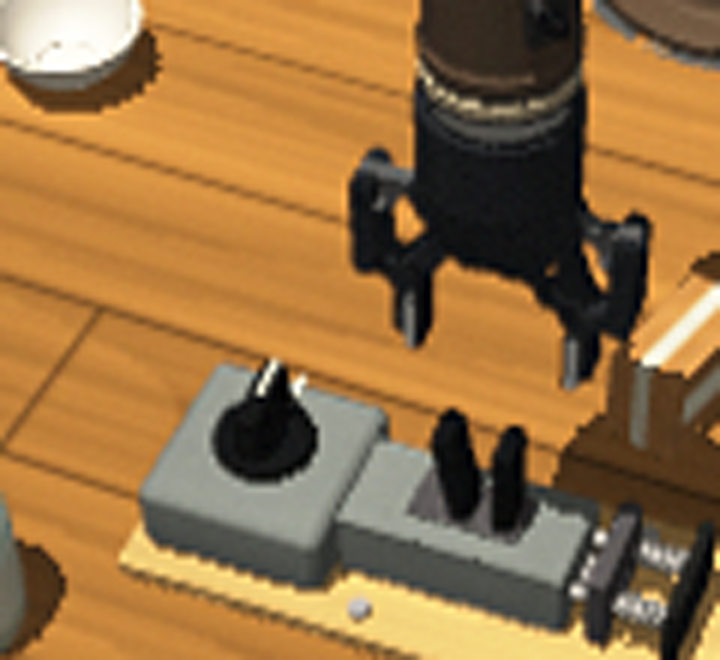

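View pics/t4.png

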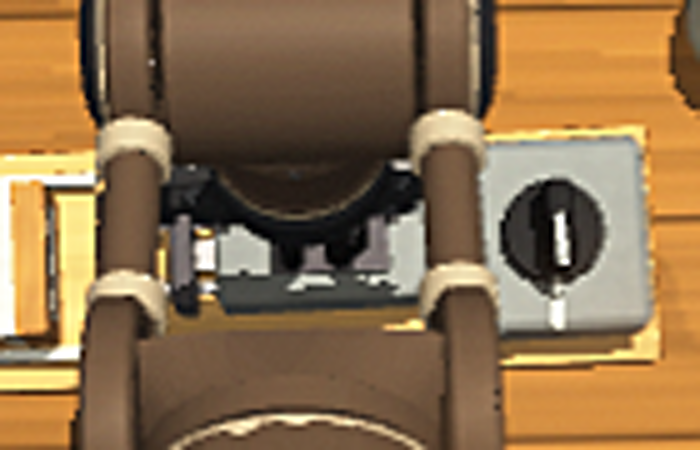

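{"method": "drive_tool", "body": {
  "rows": [
    {"rx":0.01,"ry":0,"rz":0,"tx":2,"ty":0.1,"tz":0.1,"gripper":85},
    {"rx":0,"ry":0,"rz":0,"tx":3,"ty":0,"tz":0,"gripper":85},
    {"rx":0,"ry":0,"rz":0,"tx":3,"ty":0,"tz":0,"gripper":85},
    {"rx":0,"ry":0,"rz":0,"tx":0,"ty":0,"tz":0,"gripper":85}
  ]
}}

```text
clock: 7.9
tcp_pos: [549.4, 45.8, 84.7]
ee_rot: [[-0.006, -0.029, 1.0], [-0.0, 1.0, 0.029], [-1.0, -0.0, -0.006]]
ft_force: [-0.0, 0.8, -0.5]
gripper_width: 0.849
```

```bash
python3 - <<'E'
from h import *
cap('scene','scene5')
go((551.8,46.7,86),91.7)
crop('scene5',220,170,400,300,4.4,'s5')
E
```

```text
t 7.95 tcp [551.1  46.1  86.4] yang 91.6 xz [-0.003 -0.    -1.   ] need cm [0.04 0.06 0.07] rx -0.001 ft [-0.4  0.2  0.8] w 72.1
```

View pics/s5.png

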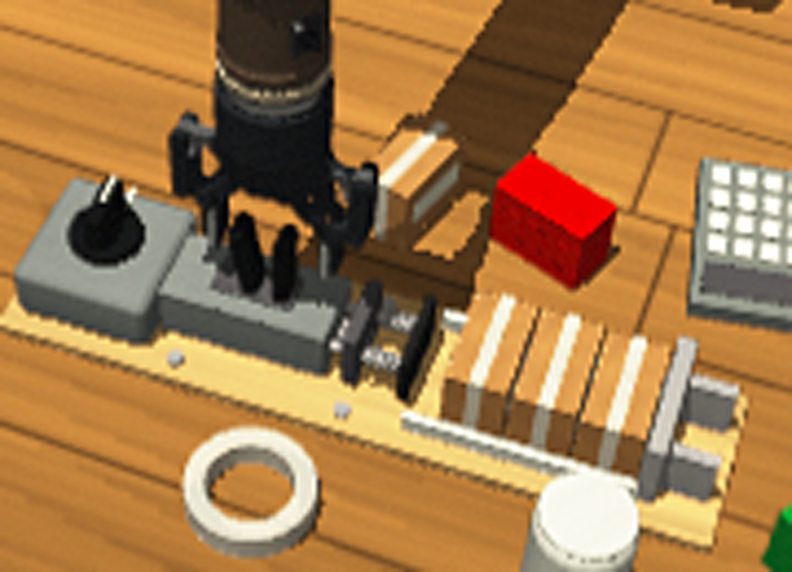

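{"method": "drive_tool", "body": {
  "rows": [
    {"rx":0,"ry":0,"rz":0,"tx":0,"ty":0.1,"tz":0,"gripper":50},
    {"rx":0,"ry":0,"rz":0,"tx":0,"ty":0,"tz":0,"gripper":40},
    {"rx":0,"ry":0,"rz":0,"tx":0,"ty":0,"tz":0,"gripper":25},
    {"rx":0,"ry":0,"rz":0,"tx":0,"ty":0,"tz":0,"gripper":25}
  ],
  "grip_force": 40
}}

```text
clock: 8.45
tcp_pos: [554.6, 47.7, 91.3]
ee_rot: [[0.006, -0.031, 1.0], [-0.001, 1.0, 0.031], [-1.0, -0.001, 0.005]]
ft_force: [-2.3, -0.9, 9.6]
gripper_width: 0.315
```

```bash
python3 - <<'E'
from h import *
cap('scene','scene6')
go((551.8,46.7,86),91.7)
crop('scene6',220,170,400,300,4.4,'s6')
E
```

```text
t 8.5 tcp [554.6  47.7  91.3] yang 91.8 xz [ 0.006 -0.001 -1.   ] need cm [ 0.53 -0.09 -0.28] rx 0.001 ft [-2.4 -1.2  8.4] w 26.7
```

View pics/s6.png

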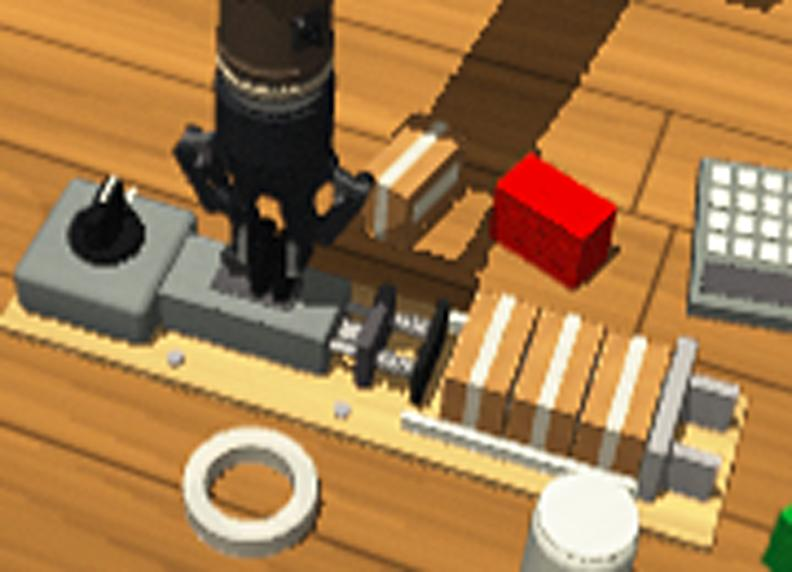

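```bash
cat >> h.py <<'E'
def cl(P,O=(551.8,46.7),yaw=.0295):
    d=np.array(P[:2])-O; c,s=np.cos(yaw),np.sin(yaw); return round(c*d[0]+s*d[1],1),round(-s*d[0]+c*d[1],1)
E
python3 - <<'E'
from h import *
c=load('top0'); k=lambda u,v:(205+u/5.5-.4,165+v/5.5-.4)
print('pad front',cl(atz(c,k(107,200),62)),'jaw front',cl(atz(c,k(188,195),62)), 'box a near', cl(atz(c,k(55,190),72)))
cap('top','top6'); crop('top6',135,150,345,240,3.8,'t6')
E
```

```text
pad front (np.float64(-2.1), np.float64(108.7)) jaw front (np.float64(-1.6), np.float64(70.4)) box a near (np.float64(2.3), np.float64(131.7))
```

View pics/t6.png

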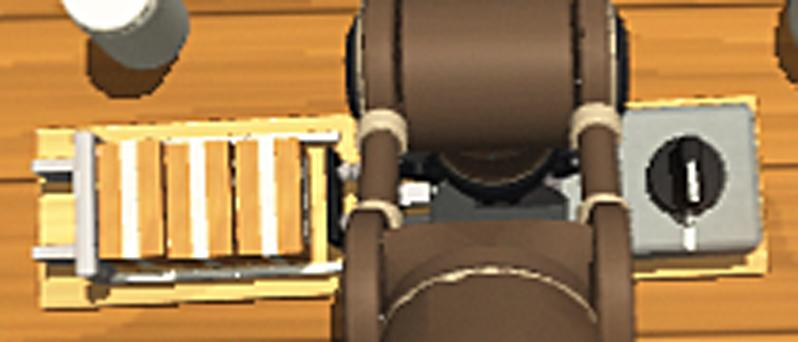

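{"method": "drive_tool", "body": {
  "rows": [
    {"rx":0,"ry":0,"rz":0,"tx":0,"ty":0,"tz":0,"gripper":85},
    {"rx":0,"ry":0,"rz":0,"tx":0,"ty":0,"tz":0,"gripper":85},
    {"rx":0,"ry":0,"rz":0,"tx":0,"ty":0,"tz":0,"gripper":85},
    {"rx":0,"ry":0,"rz":0,"tx":0,"ty":0,"tz":0,"gripper":85},
    {"rx":0,"ry":0,"rz":0,"tx":0,"ty":0,"tz":0,"gripper":85}
  ]
}}

```text
clock: 9.18
tcp_pos: [551.7, 48.5, 87.1]
ee_rot: [[-0.0, -0.03, 1.0], [0.0, 1.0, 0.03], [-1.0, 0.0, -0.0]]
ft_force: [-0.2, 0.7, -0.4]
gripper_width: 0.85
```

{"method": "drive_tool", "body": {
  "rows": [
    {"rx":0,"ry":0,"rz":0,"tx":0,"ty":0,"tz":0,"gripper":25},
    {"rx":0,"ry":0,"rz":0,"tx":0,"ty":0,"tz":0,"gripper":25},
    {"rx":0,"ry":0,"rz":0,"tx":0,"ty":0,"tz":0,"gripper":25},
    {"rx":0,"ry":0,"rz":0,"tx":0,"ty":0,"tz":0,"gripper":25},
    {"rx":0,"ry":0,"rz":0,"tx":0,"ty":0,"tz":0,"gripper":25}
  ]
}}

```text
clock: 9.8
tcp_pos: [553.3, 47.7, 89.4]
ee_rot: [[0.002, -0.031, 1.0], [-0.001, 1.0, 0.031], [-1.0, -0.001, 0.002]]
ft_force: [-1.7, -2.1, 9.1]
gripper_width: 0.316
```

```bash
python3 - <<'E'
from h import *
cap('scene','scene7');cap('top','top7')
go((551.8,46.7,86),91.7)
crop('scene7',280,220,400,305,6.5,'s7'); crop('top7',135,165,245,230,7,'t7'); crop('top6',135,165,245,230,7,'t6'); crop('scene6',280,220,400,305,6.5,'s6')
E
```

```text
t 9.9 tcp [553.3  47.6  89.4] yang 91.7 xz [ 0.002 -0.001 -1.   ] need cm [ 0.34 -0.09 -0.15] rx 0.001 ft [-1.9 -2.7  8.9] w 27.0
```

View pics/s7.png

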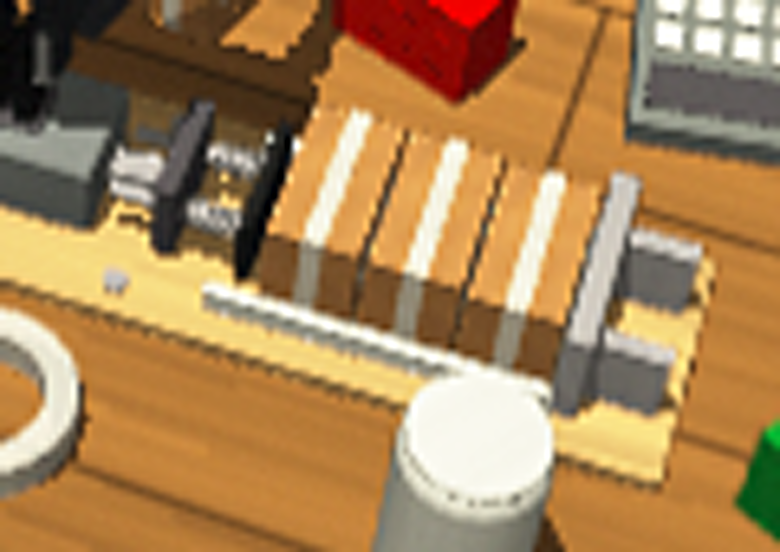

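View pics/t7.png

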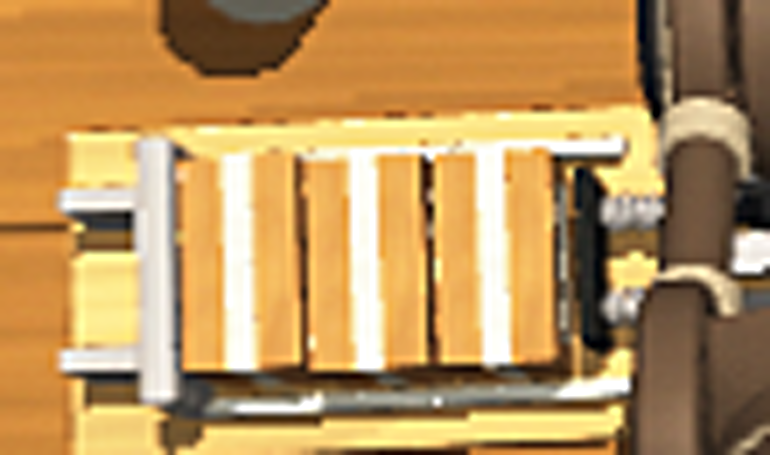

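View pics/t6.png

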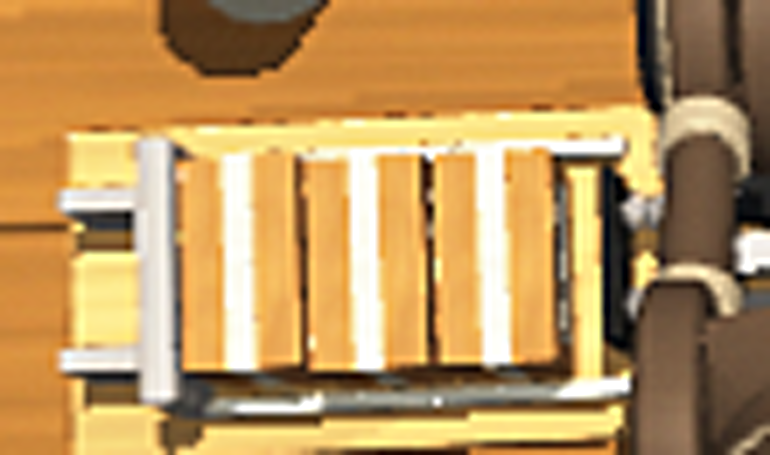

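View pics/s6.png

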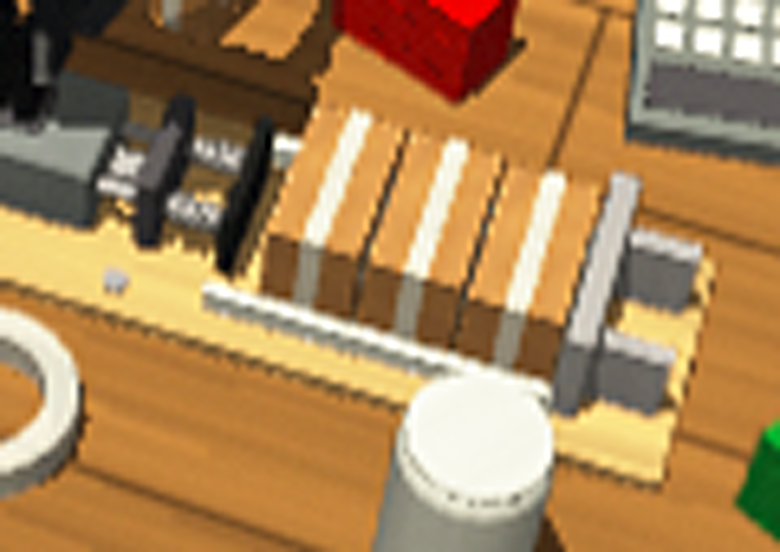

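```bash
python3 - <<'E'
from h import *
c=load('top0')
for u in (603,575): print(cl(atz(c,(135+u/7-.43,165+255/7-.43),62)))
E
```

```text
(np.float64(-1.8), np.float64(117.3))
(np.float64(-1.3), np.float64(127.7))
```

{"method": "drive_tool", "body": {
  "rows": [
    {"rx":0,"ry":0,"rz":0,"tx":0,"ty":0,"tz":0,"gripper":85},
    {"rx":0,"ry":0,"rz":0,"tx":0,"ty":0,"tz":0,"gripper":85},
    {"rx":0,"ry":0,"rz":0,"tx":0,"ty":0,"tz":0,"gripper":85},
    {"rx":0,"ry":0,"rz":0,"tx":0,"ty":0,"tz":0,"gripper":85},
    {"rx":0,"ry":0,"rz":0,"tx":0,"ty":0,"tz":0,"gripper":85}
  ]
}}

```text
clock: 10.52
tcp_pos: [551.8, 48.5, 87.2]
ee_rot: [[-0.0, -0.03, 1.0], [0.0, 1.0, 0.03], [-1.0, 0.0, -0.0]]
ft_force: [-0.2, 0.2, -0.1]
gripper_width: 0.851
```

{"method": "drive_tool", "body": {
  "rows": [
    {"rx":0,"ry":0,"rz":0,"tx":0,"ty":0,"tz":0,"gripper":25},
    {"rx":0,"ry":0,"rz":0,"tx":0,"ty":0,"tz":0,"gripper":25},
    {"rx":0,"ry":0,"rz":0,"tx":0,"ty":0,"tz":0,"gripper":25},
    {"rx":0,"ry":0,"rz":0,"tx":0,"ty":0,"tz":0,"gripper":25},
    {"rx":0,"ry":0,"rz":0,"tx":0,"ty":0,"tz":0,"gripper":25}
  ]
}}

```text
clock: 11.15
tcp_pos: [553.3, 47.7, 89.5]
ee_rot: [[0.003, -0.031, 1.0], [-0.001, 1.0, 0.031], [-1.0, -0.001, 0.003]]
ft_force: [-2.4, -2.5, 10.0]
gripper_width: 0.317
```

```bash
python3 - <<'E'
from h import *
cap('scene','scene8');cap('top','top8')
go((551.8,46.7,86),91.7)
crop('scene8',280,220,400,305,6.5,'s8'); crop('top8',135,165,245,230,7,'t8')
E
```

```text
t 11.25 tcp [553.3  47.6  89.5] yang 91.7 xz [ 0.003 -0.001 -1.   ] need cm [ 0.35 -0.09 -0.16] rx 0.001 ft [-2.  -2.1  9.9] w 26.6
```

View pics/s8.png

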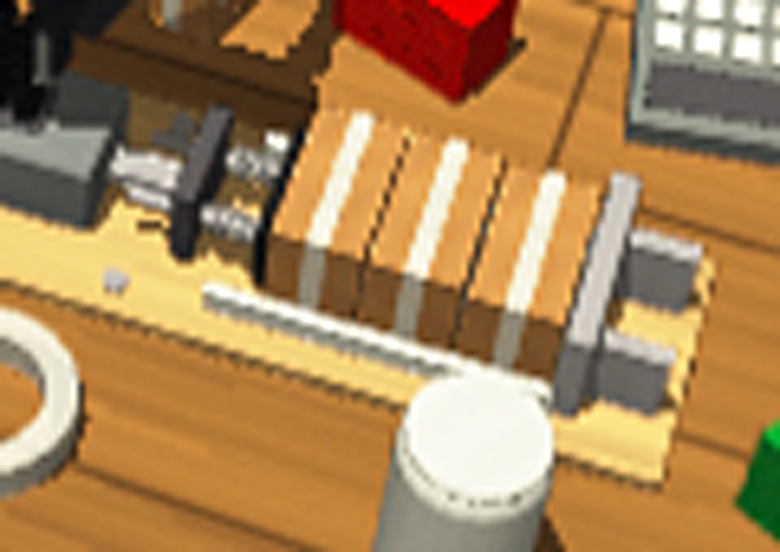

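View pics/t8.png

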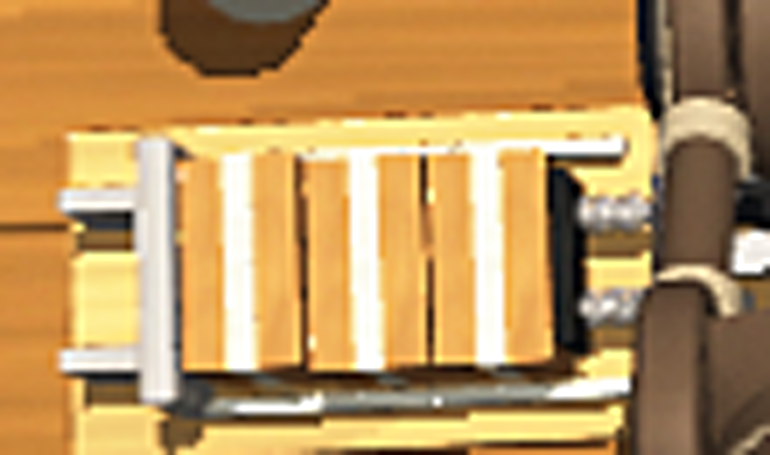

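{"method": "drive_tool", "body": {
  "rows": [
    {"rx":0,"ry":0,"rz":0,"tx":0,"ty":0,"tz":0,"gripper":85},
    {"rx":0,"ry":0,"rz":0,"tx":0,"ty":0,"tz":0,"gripper":85},
    {"rx":0,"ry":0,"rz":0,"tx":0,"ty":0,"tz":0,"gripper":85},
    {"rx":0,"ry":0,"rz":0,"tx":0,"ty":0,"tz":0,"gripper":85},
    {"rx":0,"ry":0,"rz":0,"tx":0,"ty":0,"tz":0,"gripper":85}
  ]
}}

```text
clock: 11.88
tcp_pos: [551.8, 48.6, 87.2]
ee_rot: [[-0.0, -0.03, 1.0], [0.0, 1.0, 0.03], [-1.0, 0.0, -0.0]]
ft_force: [-0.0, -0.1, 0.4]
gripper_width: 0.851
```

{"method": "drive_tool", "body": {
  "rows": [
    {"rx":0,"ry":0,"rz":0,"tx":0,"ty":0,"tz":0,"gripper":25},
    {"rx":0,"ry":0,"rz":0,"tx":0,"ty":0,"tz":0,"gripper":25},
    {"rx":0,"ry":0,"rz":0,"tx":0,"ty":0,"tz":0,"gripper":25},
    {"rx":0,"ry":0,"rz":0,"tx":0,"ty":0,"tz":0,"gripper":25},
    {"rx":0,"ry":0,"rz":0,"tx":0,"ty":0,"tz":0,"gripper":25}
  ]
}}

```text
clock: 12.5
tcp_pos: [553.3, 47.7, 89.6]
ee_rot: [[0.003, -0.031, 1.0], [-0.001, 1.0, 0.031], [-1.0, -0.001, 0.003]]
ft_force: [-2.4, -2.8, 9.0]
gripper_width: 0.318
```

```bash
python3 - <<'E'
from h import *
cap('scene','scene9');cap('top','top9')
go((551.8,46.7,86),91.7)
crop('scene9',280,220,400,305,6.5,'s9'); crop('top9',135,165,245,230,7,'t9')
E
```

```text
t 12.6 tcp [553.3  47.6  89.6] yang 91.8 xz [ 0.003 -0.001 -1.   ] need cm [ 0.36 -0.09 -0.16] rx 0.001 ft [-1.6 -2.9 10.1] w 26.7
```

View pics/s9.png

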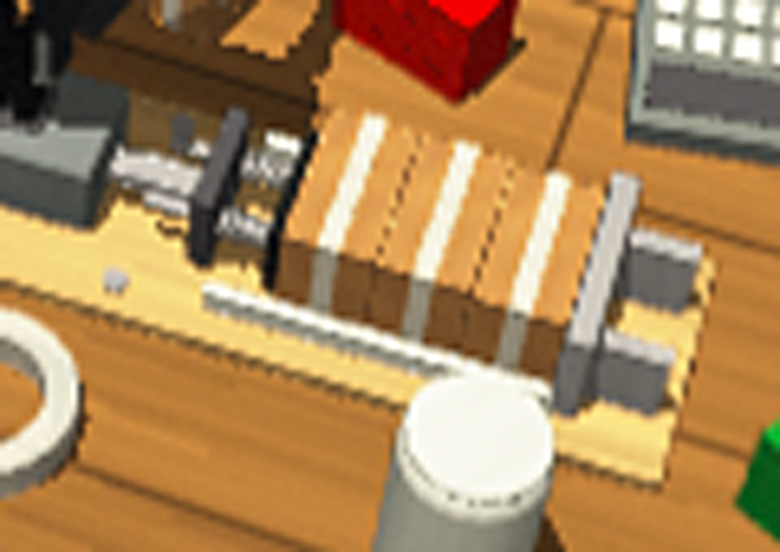

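View pics/t9.png

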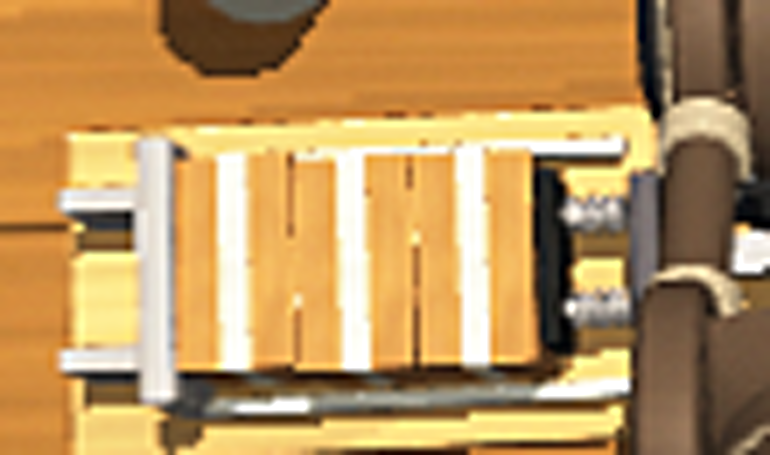

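{"method": "drive_tool", "body": {
  "rows": [
    {"rx":0,"ry":0,"rz":0,"tx":0,"ty":0,"tz":0,"gripper":85},
    {"rx":0,"ry":0,"rz":0,"tx":0,"ty":0,"tz":0,"gripper":85},
    {"rx":0,"ry":0,"rz":0,"tx":0,"ty":0,"tz":0,"gripper":85},
    {"rx":0,"ry":0,"rz":0,"tx":0,"ty":0,"tz":0,"gripper":85},
    {"rx":0,"ry":0,"rz":0,"tx":0,"ty":0,"tz":0,"gripper":85}
  ]
}}

```text
clock: 13.22
tcp_pos: [551.8, 48.6, 87.2]
ee_rot: [[-0.0, -0.03, 1.0], [0.0, 1.0, 0.03], [-1.0, 0.0, -0.0]]
ft_force: [0.9, -0.1, 0.2]
gripper_width: 0.852
```

{"method": "drive_tool", "body": {
  "rows": [
    {"rx":0,"ry":0,"rz":0,"tx":0,"ty":0,"tz":0,"gripper":25},
    {"rx":0,"ry":0,"rz":0,"tx":0,"ty":0,"tz":0,"gripper":25},
    {"rx":0,"ry":0,"rz":0,"tx":0,"ty":0,"tz":0,"gripper":25},
    {"rx":0,"ry":0,"rz":0,"tx":0,"ty":0,"tz":0,"gripper":25},
    {"rx":0,"ry":0,"rz":0,"tx":0,"ty":0,"tz":0,"gripper":25}
  ]
}}

```text
clock: 13.85
tcp_pos: [553.3, 47.6, 89.8]
ee_rot: [[0.002, -0.031, 1.0], [-0.001, 1.0, 0.031], [-1.0, -0.001, 0.002]]
ft_force: [-2.7, -2.1, 10.8]
gripper_width: 0.319
```

```bash
python3 - <<'E'
from h import *
cap('scene','scene10');cap('top','top10')
go((551.8,46.7,86),91.7)
crop('scene10',280,220,400,305,6.5,'s10'); crop('top10',135,165,245,230,7,'t10')
E
```

```text
t 13.95 tcp [553.3  47.6  89.8] yang 91.8 xz [ 0.002 -0.001 -1.   ] need cm [ 0.38 -0.09 -0.15] rx 0.001 ft [-2.4 -2.9 11.1] w 26.6
```

View pics/s10.png

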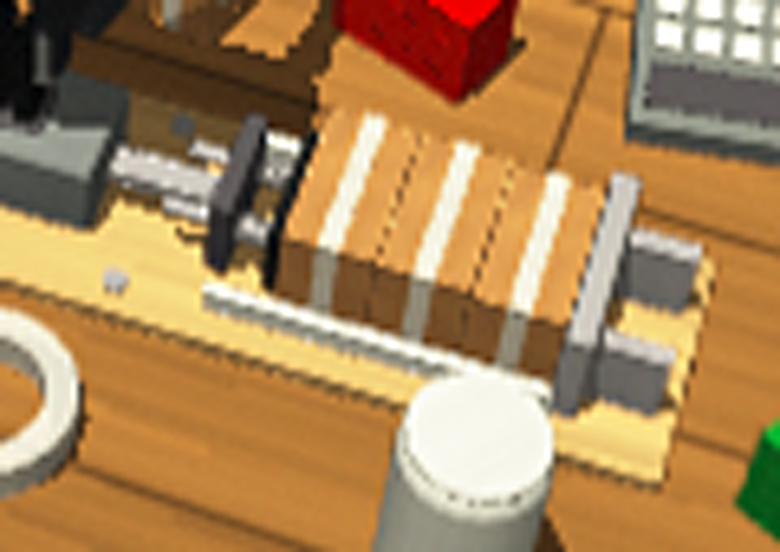

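View pics/t10.png

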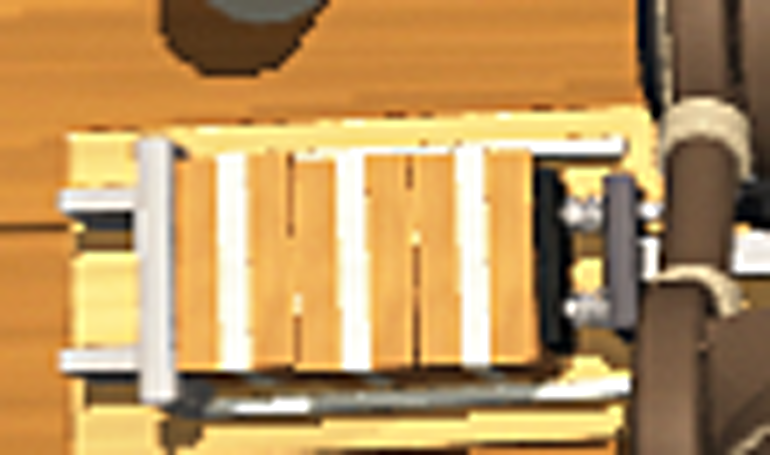

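View pics/scene10.png

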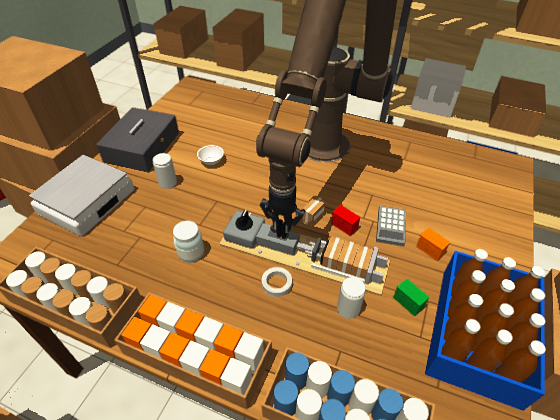

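```bash
python3 - <<'E'
from h import *
c=load('top10')
f=lambda u:cl(atz(c,(135+u/7-.43,165+255/7-.43),62))[1]
print('pad',f(537),'jaw',f(606),'gap',f(537)-f(606),'free',108.7-70.4)
E
```

```text
pad 141.8 jaw 116.2 gap 25.60000000000001 free 38.3
```

```bash
python3 -c "
from workcell import job_done; print(job_done())"
```

```text
the job is handed in; nothing more can be done
None
```

I turned the selector clockwise onto the white mark and squeezed the trigger five times. I handed the job in at about 14 s with the gripper still holding the handles squeezed.

- **Selector:** the top camera shows the pointer in line with the index mark, within a few degrees.
- **Trigger:** the gripper opening reads about 27 mm against the 28 mm handle pair, so the lever is on its stop. Grip force was set to 40 N, and the wrist force is about 12 N.
- **Cartons:** they are pressed together against the end stop with no visible gaps. The springs are pushed in about 11.5 to 12.7 mm by the top camera; the limit is 16 mm.
- **Other things on the counter:** they look unmoved in the last scene picture.

Two checks did not fully agree:
- **Scene camera:** it read about 2 pixels (roughly 6 mm) off from the top camera. The gripper's known position showed the top camera to be right, so I used that one.
- **Tool height:** while squeezing, the arm rode up 3 to 5 mm.

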